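Reassemble the tiered porcelain seal-paste pot on its stand

ROBOT

A 6-joint arm with a two-finger parallel gripper is mounted at the origin on the work surface. World frame = base frame: x ahead of the robot, y to its left, z up, the work surface at z = 0. Lengths are in mm, angles in rad, forces in N, time in s.
With the tool pointing down it reaches from about 275 to 1000 mm from the base axis. Payload 8.4 kg.
Tool frame: the origin (TCP) lies on the centre line of the jaws, within the pads' length; the fingertips stand 14 mm ahead of it and the grasp point (between the pads) lies 5 mm behind it; z points along the fingers, y is the line along which they close (so a half turn about z gives the same grasp; the last joint's range is limited). The gripper opens to 85 mm and grips with 20 to 120 N. Pads are 22 mm wide; open, the fingers measure 114 mm over their backs; the gripper's body (76 mm by 85 mm) begins 54 mm behind the grasp point. The pads swing forward as they close: fully open they stand 13 mm farther back than shut.
Start: joints at [-1.151, 0.353, 1.633, -0, 1.155, -0.002], TCP at [255.876, -570.224, 245.281] pointing down, gripper open.
Joint ranges: [-2.63, 2.63], [-0.92, 2.1], [0.06, 2.66], [-1.3, 4.44], [0, 2.69], [-3.02, 3.02]. Speed limits (rad/s): [2.22, 2.22, 2.79, 3.14, 3.14, 3.14].

INTERFACE

Orientations are given as [roll, pitch, yaw] about the fixed x, y, z axes, in that order (R = Rz(yaw) Ry(pitch) Rx(roll)).
In Python, from rig import r gives the robot as it stands.
- The arm moves only by the tool step_arm, never from a script. Its argument "plan" is text: rows parted by semicolons, each of 7 numbers parted by spaces: the turn, a rotation vector about the world's x, y, z in degrees, then the shift along the world's x, y, z in mm, then the closure in counts, from 0 (fully open) to 255 (shut). In form: rx ry rz x y z hand; .... A call has 1 to 8 rows; each row is the pose to reach, as a shift and turn from the pose commanded when the call began; what a row does not reach only later rows make up. A row lasts 1/10 s, in which the tool goes at most 50 mm and 8.59 degrees, less where a joint would pass 70% of its speed; a pose out of reach is approached as far as the arm can. A call with a gripper value outside its range is refused whole. The fingers move at their own pace and stop on an object; "force" is the grip in N (left out, the last holds). Time passes only in rows, so rows that repeat a pose let the fingers close. It gives the time, the measured TCP pose, the force, the opening and the grip force at its end, in the units of the state.
- r.sense(): the state, without advancing time (a new reading comes with each control period).
- r.grab_frame(name): name is "scene" or "top" or "wrist"; returns (picture, depth): 420x560x3 uint8, red, green, blue; 420x560 float32, mm along the optical axis (not along the pixel's ray), 0 where there is no reading.
- r.get_calibration(name): a dict with "K" (3x3 intrinsics, pixels), "world_from_camera" (4x4, takes a point from camera to world coordinates). Camera axes: x right, y down, z forward; pixel columns grow to the right and rows downward; lengths in mm; the calibration is good to about 2 mm. A picture is of the moment at which its call begins: read the wrist's pose just before it. get_calibration takes no time and is no camera call; for the wrist camera it gives the pose at the moment of the call.
- r.sign_off(): hands the job in; it is judged then, once.
The state is a dict: "clock": time; "qpos": joint angles; "qvel": joint speeds; "joint_efforts": joint torques, N m; "eef_pos": TCP position; "tcp_rot": TCP orientation; "contact_force": force on the tool from outside, world axes, zero at the start; "wrist_torque": the same for the moment, N m; "opening": opening from 0.0 (shut) to 1.0 (fully open); "grasp_force": force on a finger pad.
Only numpy, scipy, OpenCV 4.12 (cv2) and the standard library are available. Lean on these libraries where they do the work, as an engineer would, in place of code of your own. Each camera call takes 0.05 s, during which the arm holds its last target. There are 200 camera calls.

TASK

The seal-paste pot has been washed: put it back together on its rosewood stand, building up from the stand one piece after another: first the indigo tier, then the sky-blue one, then the white one, and the red lid last, each upright and fully home in the one below. It is porcelain, so set each piece down without dropping it, and leave the seals, the pad tin, the brush rest and the tool cup where they are.

Things in the scene. Friction and masses are not known exactly. Their poses are not given: they have to be found in the camera images.
- indigo_tier_center (a point): Indigo (very dark blue) porcelain tier. Cup 60 mm across (straight body, 4.5 mm wall), 48 mm tall, 150 g, loose, upright. Its 6 mm foot (45 mm across, tapering to 38) drops into the 51 mm mouth below until the 60 mm shoulder rests on that rim: a cup adds its height less 6 mm. Point: on the axis, half-way up (24 mm over the underside). Grip the body from above, fingertips no lower than the shoulder.
- sky_tier_center (a point): Sky-blue porcelain tier. Cup 60 mm across (straight body, 4.5 mm wall), 44 mm tall, 140 g, loose, upright. Its 6 mm foot (45 mm across, tapering to 38) drops into the 51 mm mouth below until the 60 mm shoulder rests on that rim: a cup adds its height less 6 mm. Point: on the axis, half-way up (22 mm over the underside). Grip the body from above, fingertips no lower than the shoulder.
- white_tier_center (a point): White porcelain tier. Cup 60 mm across (straight body, 4.5 mm wall), 40 mm tall, 130 g, loose, upright. Its 6 mm foot (45 mm across, tapering to 38) drops into the 51 mm mouth below until the 60 mm shoulder rests on that rim: a cup adds its height less 6 mm. Point: on the axis, half-way up (20 mm over the underside). Grip the body from above, fingertips no lower than the shoulder.
- lid_knob (a point): Red porcelain lid, 36 mm tall, 70 g, loose, upright: a 6 mm foot tapering like the tiers' (45 to 38 mm across), a disc 60 mm across from 6 to 14 mm over the underside, and a straight round knob 18 mm across from 14 to 36 mm. Point: on the axis at mid-knob, 25 mm over the underside. Grip the knob from above with the fingertips above the disc, whose top is 11 mm below this point.
- stand_seat (a point): Round dark-red rosewood stand, 76 mm across (82 mm at its foot), 16 mm high, fixed, with a round recess 51 mm across and 7 mm deep in its top that takes the foot of a tier; the tier's shoulder then rests on the top face. Point: on the axis at the level of the top face.
- green_seal_center (a point): Bystander: grey-green stone seal standing upright, 26 x 26 mm and about 64 mm tall, 100 g, loose. Point 30 mm above its underside.
- pink_seal_center (a point): Bystander: pink stone seal lying on its side, 60 x 24 x 24 mm, long along its x axis, loose. Point at its centre.
- pad_tin_center (a point): Bystander: closed black plastic seal pad tin, 58 x 82 x 20 mm, long along its y axis, loose. Point at its centre.
- brush_rest_center (a point): Bystander: pale celadon five-peaked brush rest, 22 x 80 mm, long along its y axis, 37 mm tall, loose. Point 12 mm above its underside.
- tool_cup_center (a point): Bystander: stainless steel tool cup 72 mm across, 100 mm tall, with carving knives standing in it up to 180 mm above the shelf, loose. Point on its axis 50 mm up. It stands at one end of the cork; at the other end is a fixed bench clamp with a pear wood blank, about 200 x 85 mm, 90 mm high.
There are look-alikes about, which are no part of the job. Leave any yellow look-alike of the part that bears white_tier_center alone.

How it is judged (in metres and radians):
On the way, in this order (a step that is already met when the one before it is completed fails the run):
1. the indigo tier sits home in the stand (horizontal distance between indigo_tier_center and stand_seat below 0.005 m and z of indigo_tier_center in the frame of stand_seat between 0.0155 and 0.0205 m and angle between indigo_tier_center's own z axis and vertical below 0.06 rad), for 0.2 s.
2. the sky-blue tier sits home on the indigo tier (horizontal distance between sky_tier_center and indigo_tier_center below 0.005 m and z of sky_tier_center in the frame of indigo_tier_center between 0.0375 and 0.0425 m and angle between sky_tier_center's own z axis and vertical below 0.06 rad), for 0.2 s.
3. the white tier sits home on the sky-blue tier (horizontal distance between white_tier_center and sky_tier_center below 0.005 m and z of white_tier_center in the frame of sky_tier_center between 0.0335 and 0.0385 m and angle between white_tier_center's own z axis and vertical below 0.06 rad), for 0.2 s.
4. the red lid sits home on the white tier (horizontal distance between lid_knob and white_tier_center below 0.005 m and z of lid_knob in the frame of white_tier_center between 0.0365 and 0.0415 m and angle between lid_knob's own z axis and vertical below 0.06 rad), for 0.2 s.
At the end, for the whole second after the job is handed in: Indigo tier in the stand, sky-blue tier on it, white tier on that and the lid on top, each within 5 mm of the axis of the piece below, within 2.5 mm of its fully seated height and within 0.06 rad of upright; all released and at rest (below 0.01 m/s) (all of step 1 and all of step 2 and all of step 3 and all of step 4 and linear speed of each of indigo_tier, sky_tier, white_tier, lid below 0.01 m/s and contact force between the fingers and indigo_tier below 0.1 N and contact force between the fingers and sky_tier below 0.1 N and contact force between the fingers and white_tier below 0.1 N and contact force between the fingers and lid below 0.1 N); the robot touches nothing.
It fails at once if a bystander (seal, pad tin, brush rest or tool cup) is pushed more than 15 mm or tipped (distance of any of green_seal_center, pink_seal_center, pad_tin_center, brush_rest_center, tool_cup_center from where it was at the start of the episode above 0.015 m or angle between any of green_seal_center, pink_seal_center, pad_tin_center, brush_rest_center, tool_cup_center's own z axis and vertical above 0.35 rad).
It fails at once if a porcelain piece is dropped (falls free of the fingers at more than 0.45 m/s, about 10 mm of fall) ((contact force between the fingers and indigo_tier below 0.05 N and linear speed of indigo_tier above 0.45 m/s) or (contact force between the fingers and sky_tier below 0.05 N and linear speed of sky_tier above 0.45 m/s) or (contact force between the fingers and white_tier below 0.05 N and linear speed of white_tier above 0.45 m/s) or (contact force between the fingers and lid below 0.05 N and linear speed of lid above 0.45 m/s)).
It also fails if it takes over 104 s, if anything falls off the work surface, if the arm or the gripper's body presses on something with over 40 N, if the wrist force passes 120 N, or if a joint passes its speed limit or range.

## Working session

There is one attempt and no reset: what is moved stays moved. The work goes in short steps, Python scripts to look and compute and a tool call to move; the robot and the scene stay as the last step left them, time stands still between calls to the robot, and variables do not carry over. Pictures are saved under pics/ and viewed, at most 14 in all, crops included, and the job is handed in when it is done.

Besides the shell and the picture viewer there is one more tool, called after ">>>" as name(argument=value, ...), one argument or row to a line, values as JSON. step_arm: Moves the arm, as the interface text tells. Its arguments: {"type":"object","properties":{"plan":{"type":"string"},"force":{"type":"number"}},"required":["plan"]}

```bash
mkdir -p pics; cat > h.py <<'E'
import numpy as np,cv2
from rig import r
def grab(n,f=None):
    c=r.get_calibration(n);p,d=r.grab_frame(n)
    if f: cv2.imwrite('pics/'+f,p[:,:,::-1])
    return p,d,np.array(c['K']),np.array(c['world_from_camera'])
def cloud(d,K,T):
    v,u=np.mgrid[:d.shape[0],:d.shape[1]]
    P=np.stack([(u-K[0,2])/K[0,0]*d,(v-K[1,2])/K[1,1]*d,d],-1)
    return P@T[:3,:3].T+T[:3,3]
def ray(u,v,z,K,T):
    d=T[:3,:3]@np.linalg.solve(K,[u,v,1.]);return T[:3,3]+d*(z-T[2,3])/d[2]
E
python3 - <<'E'
from h import *
for n in('top','scene'):
    p,d,K,T=grab(n,n+'0.png');print(n,K.round(1).tolist(),T.round(3).tolist(),(d>0).mean())
print(r.sense())
E
```

```text
top [[434.9, 0.0, 278.8], [0.0, 434.9, 201.0], [0.0, 0.0, 1.0]] [[-0.028, -0.993, 0.115, 445.376], [-0.999, 0.03, 0.011, -10.433], [-0.014, -0.115, -0.993, 1033.825], [0.0, 0.0, 0.0, 1.0]] 0.9959863945578231
scene [[495.2, 0.0, 291.0], [0.0, 495.2, 203.4], [0.0, 0.0, 1.0]] [[0.852, 0.431, -0.297, 1012.033], [0.523, -0.716, 0.461, -675.744], [-0.014, -0.549, -0.836, 1292.486], [0.0, 0.0, 0.0, 1.0]] 0.9962755102040817
{'clock': 0.1, 'qpos': array([-1.15141231e+00,  3.53607043e-01,  1.63407018e+00,  2.78599849e-05,
        1.15518652e+00, -2.40935270e-03]), 'qvel': array([ 0.00030986, -0.00120248, -0.00087924,  0.00015173,  0.00053157,
        0.00091676]), 'joint_efforts': array([-1.17468466e-03, -6.06358838e+01, -3.42819536e+01, -1.84203427e-04,
        4.00821518e-03,  1.43917885e-05]), 'eef_pos': array([ 255.70744796, -569.84437335,  244.61469618]), 'tcp_rot': array([-3.14032162e+00, -2.85363937e-05,  4.21782085e-01]), 'contact_force': array([ 0.47664556, -0.62840331, -0.45854036]), 'wrist_torque': array([-0.04890647, -0.00541571,  0.00158935]), 'grasp_force': 0.0, 'opening': 1.0009695963557113}
```

View pics/top0.png

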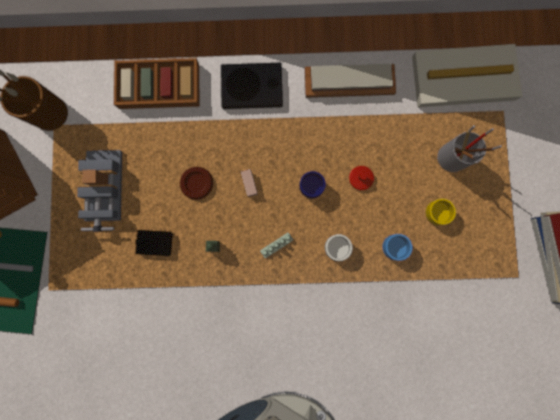

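View pics/scene0.png

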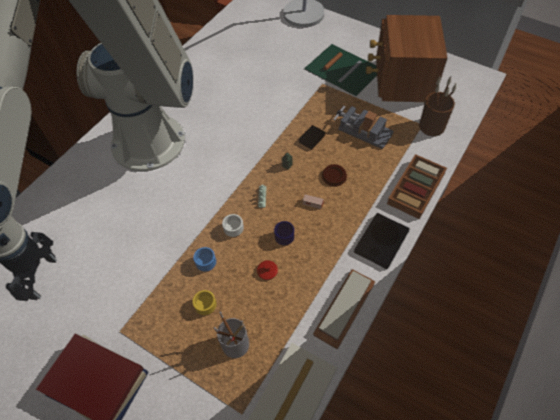

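The top view shows:
- Stand at (197,183)
- Indigo tier at (313,185)
- Sky-blue tier at (398,247)
- White tier at (339,248)
- Red lid at (361,178)
- Pink seal at (249,182)
- Green seal at (212,246)
- Brush rest at (276,245)
- Pad tin at (154,243)
- Tool cup at (460,153)

Possible mix-ups: the yellow cup (441,211) for the white cup (339,248), the dark-red stand (197,183) for the red lid (361,178), and the sky-blue cup (398,247) for the indigo cup (313,185). The colours match the descriptions, so I choose by colour.

```bash
cat > m.py <<'E'
from h import *
def circ(n,seeds,frame=None):
    p,d,K,T=frame or grab(n);C=cloud(d,K,T)
    for k,(u,v) in seeds.items():
        s=C[v-24:v+25,u-24:u+25].reshape(-1,3)
        g=np.median(s[s[:,2]<np.percentile(s[:,2],50),2])
        hi=s[s[:,2]>g+8]
        top=np.percentile(hi[:,2],95); t=hi[hi[:,2]>top-6]
        (x,y),R=cv2.minEnclosingCircle(t[:,:2].astype(np.float32))
        print(k,'ground',g.round(1),'top',top.round(1),'c',round(x,1),round(y,1),'R',round(R,1),len(t))
E
python3 - <<'E'
from m import *
S=dict(stand=(197,183),indigo=(313,185),lid=(361,178),white=(339,248),sky=(398,247),yellow=(441,211),pink=(249,182),green=(212,246),tin=(154,243),rest=(276,245),cup=(460,153))
f=grab('top');circ('top',S,f)
p=f[0]
cv2.imwrite('pics/crop.png',cv2.resize(p[140:270,130:490],(800,289),interpolation=cv2.INTER_CUBIC)[:,:,::-1])
for k,(u,v) in S.items(): print(k,p[v,u],p[v+6,u-9])
E
```

```text
stand ground 2.3 top 21.2 c 543.7 107.2 R 153.3 450
indigo ground 2.2 top 52.7 c 534.6 -48.5 R 97.1 157
lid ground 2.2 top 39.1 c 530.4 -106.7 R 128.5 59
white ground 2.3 top 45.1 c 450.2 -85.2 R 74.9 161
sky ground 2.4 top 48.6 c 447.2 -152.4 R 141.9 174
yellow ground 2.4 top 44.7 c 484.2 -205.1 R 198.5 182
pink ground 1.8 top 30.6 c 539.2 38.7 R 105.9 234
green ground 1.6 top 1033.8 c 445.4 -10.4 R 0.0 11
tin ground 2.3 top 25.6 c 464.6 163.8 R 175.3 815
rest ground 1.9 top 41.6 c 452.7 2.0 R 14.5 23
cup ground 3.9 top 134.5 c 562.7 -222.8 R 242.6 92
stand [68 25  5] [59 25 18]
indigo [31 26 48] [31 28 65]
lid [118  28  12] [130  33  20]
white [143 141 131] [139 135 128]
sky [57 77 98] [ 65  99 130]
yellow [112  92   9] [153 127   0]
pink [162 133 117] [138 100  59]
green [43 48 35] [150 110  66]
tin [14 12  8] [13 12 13]
rest [134 145 127] [94 97 86]
cup [59 26 20] [72 66 66]
```

View pics/crop.png

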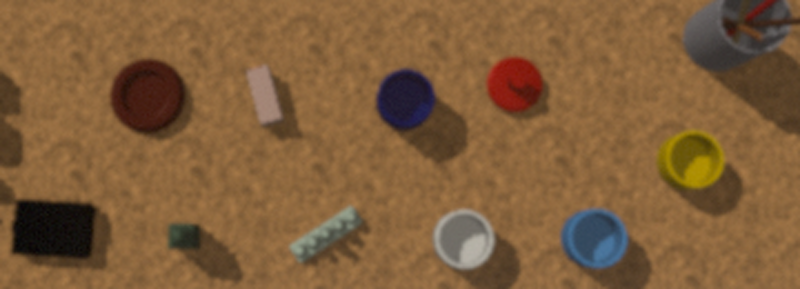

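The crop confirms the choice: stand at (148,95), indigo at (406,99), lid at (515,84), white at (464,239) and sky at (595,239). The yellow decoy is at (691,160). Next I refine the positions with colour masks and rays cast at the known heights.

```bash
cat > m.py <<'E'
from h import *
from scipy.optimize import least_squares
H=dict(stand=16,indigo=48,lid=36,white=40,sky=44)
def circ(frame,seeds,w=24,base=3,hs=None):
    p,d,K,T=frame;C=cloud(d,K,T);out={}
    for k,(u,v) in seeds.items():
        h=(hs or H)[k]+base
        sl=np.s_[max(v-w,0):v+w+1,max(u-w,0):u+w+1]
        s=C[sl][d[sl]>0]
        lo,hi=(h-26,h-16) if k=='lid' else (h-5,h+5)
        t=s[(s[:,2]>lo)&(s[:,2]<hi)]
        c=np.median(t[:,:2],0)
        t=t[np.linalg.norm(t[:,:2]-c,axis=1)<45]
        hull=cv2.convexHull(t[:,:2].astype(np.float32))[:,0]
        f=least_squares(lambda q:np.hypot(*(hull-q[:2]).T)-q[2],[*c,30],loss='soft_l1')
        print(k,f.x.round(1),'topz',np.percentile(t[:,2],[20,50,80]).round(1),len(t));out[k]=f.x
    return out
E
python3 - <<'E'
from m import *
S=dict(stand=(197,183),indigo=(313,185),lid=(361,178),white=(339,248),sky=(398,247))
circ(grab('top'),S)
S={'stand':(334,175),'indigo':(285,233),'lid':(268,270),'white':(233,225),'sky':(205,260)}
circ(grab('scene'),S)
f=grab('top');C=cloud(*f[1:])
for k,(u,v) in dict(pink=(249,182),green=(212,244),tin=(154,243),rest=(276,245),cup=(460,153)).items(): print(k,C[v,u].round())
E
```

```text
stand [613.6 199.   37.6] topz [16.5 18.4 20. ] 475
indigo [596.4 -76.1  29.4] topz [49.  50.7 52.2] 153
lid [ 612.6 -194.8   29.2] topz [15.  16.4 18.2] 418
white [ 449.9 -130.7   29.2] topz [40.9 42.3 44.4] 160
sky [ 447.  -264.6   29.4] topz [44.7 46.6 48.3] 171
stand [615.9 195.8  38.6] topz [15.7 18.  20. ] 225
indigo [598.4 -79.2  29.6] topz [47.5 49.5 51.5] 104
lid [ 614.5 -197.6   29.7] topz [14.9 16.4 18.7] 216
white [ 451.5 -133.4   30.5] topz [39.8 42.2 44.8] 95
sky [ 449.5 -267.9   29.4] topz [44.  46.5 48.4] 104
pink [609.  70.  23.]
green [466. 152.  61.]
tin [473. 294.  21.]
rest [460.  10.  45.]
cup [ 655. -413.   62.]
```

>>> step_arm(
  plan="0 0 -3 28 40 0 0; 0 0 -6 56 80 0 0; 0 0 -9 84 120 0 0; 0 0 -12 112 160 0 0; 0 0 -15 140 200 0 0; 0 0 -18 168 240 0 0; 0 0 -21 196 280 0 0; 0 0 -24.2 224 320 0 0",
  force=40,
)

```text
clock: 1.1
eef_pos: [480.7, -248.5, 245.5]
tcp_rot: [3.141, -0.0, -0.003]
contact_force: [0.7, 0.3, -1.0]
opening: 0.998
grasp_force: 0.0
```

>>> step_arm(
  plan="0 0 0 28 40 0 0; 0 0 0 56 80 -10 0; 0 0 0 84 120 -20 0; 0 0 0 110 160 -30 0; 0 0 0 117 172 -30 0; 0 0 0 117 172 -30 0; 0 0 0 117 172 -30 0",
)

```text
clock: 1.8
eef_pos: [596.5, -78.7, 215.3]
tcp_rot: [3.141, 0.0, 0.0]
contact_force: [-0.4, -0.0, -0.3]
opening: 1.0
grasp_force: 0.0
```

```bash
python3 - <<'E'
from h import *
s=r.sense();print(s['clock'],s['eef_pos'],s['tcp_rot'],s['contact_force'])
p,d,K,T=grab('wrist','w1.png');print(K.round(),T.round(2).tolist(),(d>0).mean())
E
```

```text
1.8 [596.48424967 -78.6909449  215.32813476] [3.14116290e+00 4.59148054e-04 4.08246302e-05] [-0.39143287 -0.02699455 -0.25286081]
[[375.   0. 279.]
 [  0. 375. 204.]
 [  0.   0.   1.]] [[-0.0, -0.95, -0.32, 680.53], [-1.0, 0.0, 0.0, -78.54], [-0.0, 0.32, -0.95, 345.48], [0.0, 0.0, 0.0, 1.0]] 0.9961649659863946
```

View pics/w1.png

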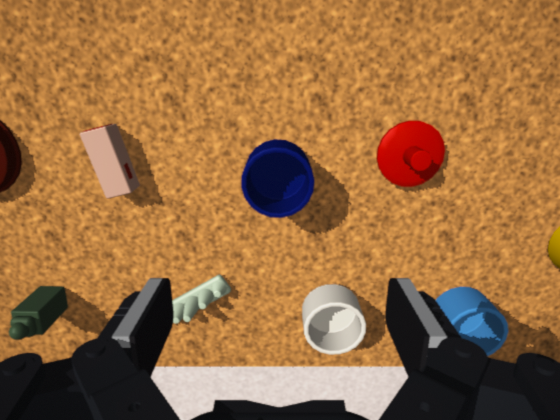

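The wrist view shows the indigo cup upright at (278,178), the red lid at (411,154), the white cup at (334,320) and sky at (471,320). The stand is at the left edge. Next I measure them from here.

```bash
python3 - <<'E'
from m import *
circ(grab('wrist'),dict(indigo=(278,165),lid=(411,154)),w=52)
E
```

```text
indigo [598.  -76.5  29.6] topz [51.2 52.2 52.9] 1340
lid [ 614.1 -195.    29.8] topz [16.6 18.  18.9] 3007
```

>>> step_arm(
  plan="0 0 0 1.3 1.7 -45 0; 0 0 0 1.3 1.7 -90 0; 0 0 0 1.3 1.7 -130 0; 0 0 0 1.3 1.7 -160 0; 0 0 0 1.3 1.7 -175 0; 0 0 0 1.3 1.7 -183 0; 0 0 0 1.3 1.7 -183 0; 0 0 0 1.3 1.7 -183 0",
)

```text
clock: 2.7
eef_pos: [599.2, -76.9, 33.7]
tcp_rot: [3.141, -0.002, -0.001]
contact_force: [-0.7, 0.3, 1.0]
opening: 0.996
grasp_force: 0.0
```

>>> step_arm(
  plan="0 0 0 0 0 0 40; 0 0 0 0 0 0 80; 0 0 0 0 0 0 120; 0 0 0 0 0 0 255; 0 0 0 0 0 0 255; 0 0 0 0 0 0 255; 0 0 0 0 0 0 255; 0 0 0 0 0 0 255",
  force=40,
)

```text
clock: 3.5
eef_pos: [599.1, -76.6, 34.0]
tcp_rot: [3.141, -0.002, -0.001]
contact_force: [-2.5, -0.7, 8.8]
opening: 0.703
grasp_force: 41.6
```

>>> step_arm(
  plan="0 0 0 0 0 10 255; 0 0 0 0 0 40 255; 0 0 0 0 0 80 255; 0 0 0 0 30 110 255; 0 0 0 0 75 120 255; 0 0 0 0 120 120 255; 0 0 0 0 160 120 255; 0 0 0 0 180 120 255",
)

```text
clock: 4.3
eef_pos: [598.0, 106.6, 153.4]
tcp_rot: [-3.141, -0.001, 0.001]
contact_force: [-0.2, -0.2, -1.9]
opening: 0.695
grasp_force: 43.8
```

>>> step_arm(
  plan="0 0 0 0 0 0 255; 0 0 0 0 0 0 255",
)

```text
clock: 4.5
eef_pos: [598.1, 103.6, 152.8]
tcp_rot: [3.141, -0.0, 0.001]
contact_force: [0.4, -0.1, -1.6]
opening: 0.697
grasp_force: 43.8
```

```bash
python3 - <<'E'
from m import *
s=r.sense();print(s['eef_pos'],s['opening'])
f=grab('wrist','w2.png');circ(f,dict(stand=(140,170)),w=90)
E
```

```text
[598.05329165 103.59398834 152.7814434 ] 0.6971130254304941
stand [615.1 198.7  37.8] topz [15.  20.2 21.1] 6378
```

View pics/w2.png

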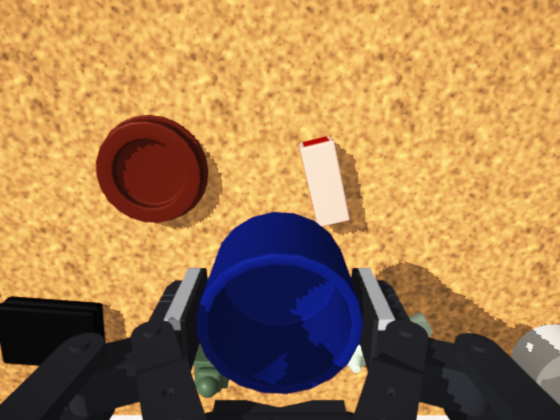

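The indigo cup is held upright with its rim at (281,322). The stand is at (152,168) and its recess is clear. Now I measure the stand's top face and the held rim.

```bash
cat >> m.py <<'E'
def fitc(t,r0):
    hull=cv2.convexHull(t.astype(np.float32))[:,0]
    return least_squares(lambda q:np.hypot(*(hull-q[:2]).T)-q[2],[*np.median(t,0),r0],loss='soft_l1').x.round(1)
def zone(f,box,zlo,zhi,r0=30):
    p,d,K,T=f;C=cloud(d,K,T);v0,v1,u0,u1=box
    s=C[v0:v1,u0:u1][d[v0:v1,u0:u1]>0];t=s[(s[:,2]>zlo)&(s[:,2]<zhi)]
    print(fitc(t[:,:2],r0),np.percentile(t[:,2],[10,50,90]).round(1),len(t))
E
python3 - <<'E'
from m import *
f=grab('wrist');print(r.sense()['eef_pos'])
zone(f,(90,240,70,230),18,24,38)
zone(f,(90,240,70,230),9,14.5,25)
p,d,K,T=f;C=cloud(d,K,T);hsv=cv2.cvtColor(p,cv2.COLOR_RGB2HSV)
m=(hsv[...,0]>110)&(hsv[...,0]<130)&(hsv[...,1]>120)&(d>0);m[:205]=0;m[:,:195]=0;m[:,370:]=0
t=C[m];print(np.percentile(t[:,2],[1,10,50,90,95,99]).round(1))
top=np.percentile(t[:,2],97);q=t[abs(t[:,2]-top)<3];print(fitc(q[:,:2],30),len(q))
E
```

```text
[598.11101007 102.55766777 152.51904671]
[615.2 198.7  37.6] [19.6 20.6 21.5] 4664
[618.9 193.4  36.1] [12.3 13.6 14.2] 3324
[133.1 134.1 155.3 171.  171.4 171.9]
[597.4 103.3  29.7] 5710
```

>>> step_arm(
  plan="0 0 0 9 47 0 255; 0 0 0 17.8 90 0 255; 0 0 0 17.8 95.4 -25 255; 0 0 0 17.8 95.4 -60 255; 0 0 0 17.8 95.4 -85 255; 0 0 0 17.8 95.4 -92 255; 0 0 0 17.8 95.4 -95 255; 0 0 0 17.8 95.4 -95 255",
)

```text
clock: 5.4
eef_pos: [616.7, 198.4, 58.1]
tcp_rot: [-3.141, -0.001, -0.002]
contact_force: [-0.0, -0.1, -1.4]
opening: 0.701
grasp_force: 43.9
```

>>> step_arm(
  plan="0 0 0 0 0 -3 255; 0 0 0 0 0 -6 255; 0 0 0 0 0 -9 255; 0 0 0 0 0 -11 255; 0 0 0 0 0 -12.5 255; 0 0 0 0 0 -13.5 255; 0 0 0 0 0 -13.5 255; 0 0 0 0 0 -13.5 255",
)

```text
clock: 6.2
eef_pos: [615.9, 198.9, 44.1]
tcp_rot: [3.142, 0.0, -0.001]
contact_force: [-2.2, -0.1, 3.4]
opening: 0.703
grasp_force: 44.3
```

>>> step_arm(
  plan="0 0 0 0 0 0 60; 0 0 0 0 0 0 30; 0 0 0 0 0 0 0; 0 0 0 0 0 0 0; 0 0 0 0 0 0 0; 0 0 0 0 0 10 0; 0 0 0 0 0 40 0; 0 0 0 0 0 80 0",
)

```text
clock: 7.0
eef_pos: [614.7, 198.5, 123.5]
tcp_rot: [3.141, 0.003, -0.001]
contact_force: [0.5, 0.3, -0.1]
opening: 1.0
grasp_force: 0.0
```

>>> step_arm(
  plan="0 0 0 0 0 50 0; 0 0 0 0 0 80 0; 0 0 0 0 0 80 0; 0 0 0 0 0 80 0",
)

```text
clock: 7.4
eef_pos: [616.2, 199.0, 205.0]
tcp_rot: [-3.141, -0.002, -0.001]
contact_force: [-0.7, 0.0, -0.6]
opening: 1.0
grasp_force: 0.0
```

```bash
python3 - <<'E'
from m import *
f=grab('wrist','w3.png');print(r.sense()['eef_pos'])
p,d,K,T=f
C=cloud(d,K,T);s=C[60:270,180:380].reshape(-1,3);print(np.percentile(s[:,2],[90,95,98,99]).round(1))
zone(f,(60,270,180,380),57,70)
E
```

```text
[615.46483324 198.71779316 203.53673561]
[25.6 47.4 62.3 63. ]
[614.8 199.6  29.7] [59.9 62.3 63.3] 1470
```

View pics/w3.png

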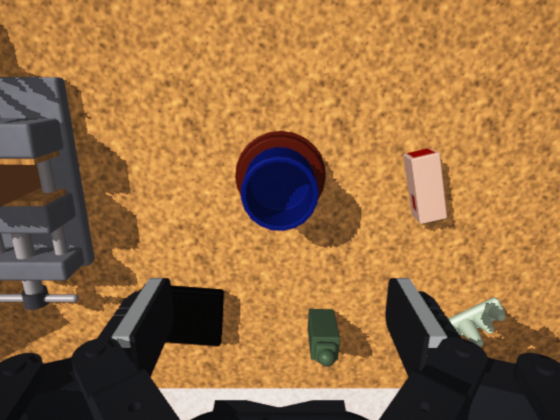

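The indigo tier is seated: its rim at (281,188) is concentric in the stand at (281,178), and its top is 42 mm above the stand face. The sky-blue tier is next.

>>> step_arm(
  plan="0 0 0 -16 -45 0 0; 0 0 0 -32 -90 0 0; 0 0 0 -48 -135 0 0; 0 0 0 -64 -180 0 0; 0 0 0 -80 -225 0 0; 0 0 0 -96 -270 0 0; 0 0 0 -112 -315 0 0; 0 0 0 -128 -360 0 0",
)

```text
clock: 8.25
eef_pos: [486.0, -162.4, 202.3]
tcp_rot: [-3.141, 0.003, -0.0]
contact_force: [1.0, -0.3, 0.6]
opening: 0.999
grasp_force: 0.0
```

>>> step_arm(
  plan="0 0 0 -16 -45 -10 0; 0 0 0 -32 -85 -25 0; 0 0 0 -39 -102 -30 0; 0 0 0 -39 -104 -30 0; 0 0 0 -39 -104 -30 0; 0 0 0 -39 -104 -30 0; 0 0 0 -39 -104 -30 0",
)

```text
clock: 8.95
eef_pos: [449.5, -264.1, 173.9]
tcp_rot: [-3.141, -0.0, 0.001]
contact_force: [0.4, -1.4, 0.0]
opening: 0.998
grasp_force: 0.0
```

```bash
python3 - <<'E'
from m import *
f=grab('wrist','w4.png');print(r.sense()['eef_pos'])
p,d,K,T=f
q=np.linalg.inv(T)@[448,-265,47,1];u=K@q[:3];u=(u/u[2])[:2].astype(int);print(u,p[u[1],u[0]+0])
zone(f,(u[1]-60,u[1]+60,u[0]-60,u[0]+60),44,53)
E
```

```text
[ 449.49103135 -264.18352174  173.94309024]
[280 201] [32 66 98]
[ 448.5 -265.4   29.6] [46.4 48.3 49.2] 1607
```

>>> step_arm(
  plan="0 0 0 -0.7 -0.8 -40 0; 0 0 0 -0.7 -0.8 -80 0; 0 0 0 -0.7 -0.8 -115 0; 0 0 0 -0.7 -0.8 -135 0; 0 0 0 -0.7 -0.8 -142 0; 0 0 0 -0.7 -0.8 -142 0; 0 0 0 -0.7 -0.8 -142 60; 0 0 0 -0.7 -0.8 -142 120",
)

```text
clock: 9.8
eef_pos: [449.3, -266.3, 33.2]
tcp_rot: [3.14, -0.002, -0.0]
contact_force: [-3.3, 4.5, 30.3]
opening: 0.701
grasp_force: 36.1
```

>>> step_arm(
  plan="0 0 0 0 0 0 255; 0 0 0 0 0 0 255; 0 0 0 0 0 0 255; 0 0 0 0 0 0 255; 0 0 0 0 0 0 255; 0 0 0 0 0 15 255; 0 0 0 0 0 45 255; 0 0 0 0 0 90 255",
)

```text
clock: 10.6
eef_pos: [447.1, -265.2, 122.1]
tcp_rot: [-3.14, 0.002, -0.001]
contact_force: [0.6, 0.2, -1.4]
opening: 0.693
grasp_force: 43.9
```

>>> step_arm(
  plan="0 0 0 18 40 20 255; 0 0 0 36 85 40 255; 0 0 0 54 130 50 255; 0 0 0 72 175 50 255; 0 0 0 90 220 50 255; 0 0 0 108 265 50 255; 0 0 0 126 310 50 255; 0 0 0 142 345 50 255",
)

```text
clock: 11.4
eef_pos: [591.0, 81.8, 173.1]
tcp_rot: [-3.141, -0.002, 0.0]
contact_force: [-0.1, -0.7, -0.9]
opening: 0.695
grasp_force: 43.9
```

>>> step_arm(
  plan="0 0 0 8 25 0 255; 0 0 0 8 25 0 255; 0 0 0 8 25 0 255; 0 0 0 8 25 0 255",
)

```text
clock: 11.8
eef_pos: [597.8, 103.2, 172.1]
tcp_rot: [3.141, 0.0, -0.001]
contact_force: [-0.9, -0.2, -1.5]
opening: 0.69
grasp_force: 43.9
```

```bash
cat >> m.py <<'E'
def held(f,hlo,hhi,smin,box=(205,420,195,370),slab=3):
    p,d,K,T=f;C=cloud(d,K,T);hsv=cv2.cvtColor(p,cv2.COLOR_RGB2HSV)
    m=(hsv[...,0]>=hlo)&(hsv[...,0]<=hhi)&(hsv[...,1]>=smin)&(d>0)
    k=np.zeros_like(m);k[box[0]:box[1],box[2]:box[3]]=1;m&=k
    t=C[m];t=t[t[:,2]>100];top=np.percentile(t[:,2],97);q=t[abs(t[:,2]-top)<slab]
    print('held',fitc(q[:,:2],30),top.round(1),len(q))
def at(f,x,y,z,zlo,zhi,w=70,r0=30):
    p,d,K,T=f;q=np.linalg.inv(T)@[x,y,z,1];u=K@q[:3];u=(u/u[2])[:2].astype(int);print('px',u)
    zone(f,(max(u[1]-w,0),u[1]+w,max(u[0]-w,0),u[0]+w),zlo,zhi,r0)
E
python3 - <<'E'
from m import *
f=grab('wrist','w5.png');print(r.sense()['eef_pos'])
held(f,95,115,80)
at(f,615,199,62,58,67,80)
E
```

```text
[597.87484437 102.99065556 172.12521311]
held [597.3 103.6  29.9] 187.6 5564
px [135 182]
[614.8 199.4  29.8] [59.8 62.3 63.3] 2068
```

View pics/w5.png

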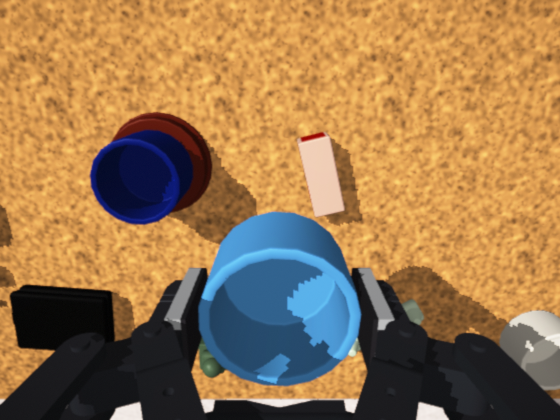

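Sky-blue is held upright with its rim at (280,318). The indigo rim is at (136,180), open and concentric with the stand.

>>> step_arm(
  plan="0 0 0 9 47 0 255; 0 0 0 17.5 90 0 255; 0 0 0 17.5 95.9 -20 255; 0 0 0 17.5 95.9 -45 255; 0 0 0 17.5 95.9 -63 255; 0 0 0 17.5 95.9 -71 255; 0 0 0 17.5 95.9 -73 255; 0 0 0 17.5 95.9 -73 255",
)

```text
clock: 12.65
eef_pos: [616.2, 199.4, 99.3]
tcp_rot: [-3.141, -0.0, -0.001]
contact_force: [-0.1, 0.3, -1.2]
opening: 0.692
grasp_force: 44.1
```

>>> step_arm(
  plan="0 0 0 0 0 -3 255; 0 0 0 0 0 -6 255; 0 0 0 0 0 -9 255; 0 0 0 0 0 -12 255; 0 0 0 0 0 -13.5 255; 0 0 0 0 0 -15 255; 0 0 0 0 0 -15 255; 0 0 0 0 0 -15 255",
)

```text
clock: 13.45
eef_pos: [615.9, 200.0, 85.5]
tcp_rot: [3.142, -0.0, -0.0]
contact_force: [-6.1, -1.3, 15.5]
opening: 0.692
grasp_force: 45.6
```

Contact is at z 85.5, where 33.2 + 52 = 85.2 was expected, so the tier is home. I release it.

>>> step_arm(
  plan="0 0 0 0 0 0 60; 0 0 0 0 0 0 30; 0 0 0 0 0 0 0; 0 0 0 0 0 0 0; 0 0 0 0 0 0 0; 0 0 0 0 0 10 0; 0 0 0 0 0 40 0; 0 0 0 0 0 80 0",
)

```text
clock: 14.25
eef_pos: [614.5, 199.6, 163.4]
tcp_rot: [3.14, 0.003, -0.001]
contact_force: [0.2, -0.9, -0.4]
opening: 0.997
grasp_force: 0.0
```

>>> step_arm(
  plan="0 0 0 0 0 45 0; 0 0 0 0 0 60 0; 0 0 0 0 0 60 0; 0 0 0 0 0 60 0",
)

```text
clock: 14.65
eef_pos: [615.3, 199.9, 223.4]
tcp_rot: [3.142, 0.0, -0.001]
contact_force: [0.0, -0.1, -0.8]
opening: 1.001
grasp_force: 0.0
```

```bash
python3 - <<'E'
from m import *
f=grab('wrist');print(r.sense()['eef_pos'])
at(f,615,199,100,95,106,85)
E
```

```text
[614.89331017 199.69783738 222.3909821 ]
px [280 201]
[615.1 200.8  29.7] [ 97.7 100.2 101.2] 1702
```

>>> step_arm(
  plan="0 0 0 -21 -42 0 0; 0 0 0 -42 -84 0 0; 0 0 0 -63 -126 0 0; 0 0 0 -84 -168 0 0; 0 0 0 -105 -210 0 0; 0 0 0 -126 -252 -15 0; 0 0 0 -147 -294 -30 0; 0 0 0 -164.4 -331 -50 0",
)

```text
clock: 15.5
eef_pos: [449.3, -132.4, 172.3]
tcp_rot: [-3.141, 0.002, -0.001]
contact_force: [1.0, 0.2, -0.2]
opening: 1.0
grasp_force: 0.0
```

>>> step_arm(
  plan="0 0 0 0 0 0 0; 0 0 0 0 0 0 0; 0 0 0 0 0 0 0",
)

```text
clock: 15.8
eef_pos: [451.7, -130.4, 173.4]
tcp_rot: [-3.141, 0.001, -0.0]
contact_force: [-0.2, 0.7, 0.4]
opening: 1.0
grasp_force: 0.0
```

```bash
python3 - <<'E'
from m import *
f=grab('wrist');print(r.sense()['eef_pos'])
at(f,451,-131,43,40,49,60)
print(f[0][200,280])
E
```

```text
[ 451.95326171 -130.21398506  173.713321  ]
px [280 198]
[ 451.4 -131.3   29.7] [42.4 44.3 45.3] 1568
[133 128 119]
```

>>> step_arm(
  plan="0 0 0 0 -0.5 -40 0; 0 0 0 0 -0.5 -80 0; 0 0 0 0 -0.5 -115 0; 0 0 0 0 -0.5 -135 0; 0 0 0 0 -0.5 -143 0; 0 0 0 0 -0.5 -143 0; 0 0 0 0 -0.5 -143 60; 0 0 0 0 -0.5 -143 120",
)

```text
clock: 16.65
eef_pos: [452.6, -131.6, 32.1]
tcp_rot: [3.141, -0.002, -0.0]
contact_force: [-4.2, 2.4, 35.3]
opening: 0.7
grasp_force: 36.9
```

>>> step_arm(
  plan="0 0 0 0 0 0 255; 0 0 0 0 0 0 255; 0 0 0 0 0 0 255; 0 0 0 0 0 0 255; 0 0 0 0 0 0 255; 0 0 0 0 0 15 255; 0 0 0 0 0 50 255; 0 0 0 0 0 100 255",
)

```text
clock: 17.45
eef_pos: [450.0, -131.1, 131.2]
tcp_rot: [-3.141, 0.003, -0.001]
contact_force: [1.5, -0.3, -1.2]
opening: 0.694
grasp_force: 44.0
```

>>> step_arm(
  plan="0 0 0 24 35 25 255; 0 0 0 48 75 50 255; 0 0 0 72 115 60 255; 0 0 0 96 155 60 255; 0 0 0 120 195 60 255; 0 0 0 140 225 60 255; 0 0 0 146.6 235.5 60 255; 0 0 0 146.6 235.5 60 255",
)

```text
clock: 18.25
eef_pos: [598.6, 105.3, 191.4]
tcp_rot: [-3.141, -0.001, 0.001]
contact_force: [-0.5, 0.1, -1.5]
opening: 0.691
grasp_force: 44.0
```

>>> step_arm(
  plan="0 0 0 0 0 0 255; 0 0 0 0 0 0 255",
)

```text
clock: 18.45
eef_pos: [597.2, 102.7, 191.0]
tcp_rot: [3.141, 0.001, -0.002]
contact_force: [0.1, -0.6, -0.7]
opening: 0.693
grasp_force: 44.0
```

```bash
python3 - <<'E'
from m import *
f=grab('wrist','w6.png');print(r.sense()['eef_pos'])
held(f,0,179,0,(205,420,205,355))
at(f,615,200,100,96,105,85)
E
```

```text
[597.28768315 102.70843934 190.98146167]
held [575.9 103.6  36.1] 256.1 1825
px [121 189]
[615.2 200.5  29.9] [ 97.8 100.3 101.3] 2445
```

View pics/w6.png

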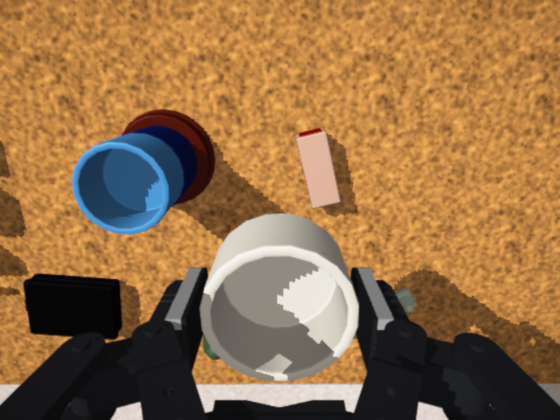

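White is held upright with its rim at (280,312), and the sky-blue rim is at (123,187). The gripper body contaminated the held fit, so I redo it in a tighter box.

```bash
python3 - <<'E'
from m import *
f=grab('wrist');print(r.sense()['eef_pos'])
held(f,0,179,0,(230,382,202,357),4)
E
```

```text
[597.43902766 102.77067552 190.98591151]
held [596.1 103.2  30. ] 203.5 5752
```

>>> step_arm(
  plan="0 0 0 9 47 0 255; 0 0 0 19 92 0 255; 0 0 0 19 97.4 -10 255; 0 0 0 19 97.4 -30 255; 0 0 0 19 97.4 -46 255; 0 0 0 19 97.4 -53 255; 0 0 0 19 97.4 -55 255; 0 0 0 19 97.4 -55 255",
)

```text
clock: 19.35
eef_pos: [617.1, 200.8, 135.8]
tcp_rot: [3.142, 0.0, -0.001]
contact_force: [0.7, -0.6, -1.7]
opening: 0.69
grasp_force: 44.1
```

>>> step_arm(
  plan="0 0 0 0 0 -3 255; 0 0 0 0 0 -6 255; 0 0 0 0 0 -9 255; 0 0 0 0 0 -11.5 255; 0 0 0 0 0 -13.5 255; 0 0 0 0 0 -14.5 255; 0 0 0 0 0 -14.5 255; 0 0 0 0 0 -14.5 255",
)

```text
clock: 20.15
eef_pos: [617.2, 201.4, 122.5]
tcp_rot: [-3.141, -0.001, -0.0]
contact_force: [-2.6, -1.9, 8.4]
opening: 0.689
grasp_force: 45.1
```

>>> step_arm(
  plan="0 0 0 0 0 0 60; 0 0 0 0 0 0 30; 0 0 0 0 0 0 0; 0 0 0 0 0 0 0; 0 0 0 0 0 0 0; 0 0 0 0 0 10 0; 0 0 0 0 0 40 0; 0 0 0 0 0 80 0",
)

```text
clock: 20.95
eef_pos: [615.8, 201.0, 201.0]
tcp_rot: [3.14, 0.003, -0.001]
contact_force: [1.1, 1.0, -0.2]
opening: 0.996
grasp_force: 0.0
```

>>> step_arm(
  plan="0 0 0 0 0 40 0; 0 0 0 0 0 40 0; 0 0 0 0 0 40 0",
)

```text
clock: 21.25
eef_pos: [617.6, 201.6, 243.1]
tcp_rot: [-3.141, -0.003, -0.001]
contact_force: [-0.4, -0.7, 0.2]
opening: 1.001
grasp_force: 0.0
```

```bash
python3 - <<'E'
from m import *
f=grab('wrist');print(r.sense()['eef_pos'])
at(f,615,201,134,129,140,85)
E
```

```text
[616.74600466 201.29905275 241.48091152]
px [280 211]
[616.2 202.2  29.7] [131.7 134.2 135.2] 1872
```

>>> step_arm(
  plan="0 0 0 0 -49 0 0; 0 0 0 0 -98 0 0; 0 0 0 0 -147 0 0; 0 0 0 0 -196 -10 0; 0 0 0 0 -245 -25 0; 0 0 0 -2 -294 -40 0; 0 0 0 -2.9 -343 -55 0; 0 0 0 -2.9 -385 -70 0",
)

```text
clock: 22.1
eef_pos: [612.7, -185.4, 169.3]
tcp_rot: [-3.141, 0.002, -0.001]
contact_force: [0.9, -0.6, -0.6]
opening: 1.002
grasp_force: 0.0
```

>>> step_arm(
  plan="0 0 0 0 -11.5 0 0; 0 0 0 0 -11.5 0 0; 0 0 0 0 -11.5 0 0; 0 0 0 0 -11.5 0 0",
)

```text
clock: 22.5
eef_pos: [614.3, -193.5, 171.5]
tcp_rot: [-3.141, -0.0, 0.001]
contact_force: [-0.5, 0.8, -0.1]
opening: 0.999
grasp_force: 0.0
```

```bash
python3 - <<'E'
from m import *
f=grab('wrist','w7.png');print(r.sense()['eef_pos'])
at(f,614,-195,18,12,23,70)
at(f,614,-195,39,34,44,50,9)
E
```

```text
[ 614.38012362 -193.48565571  171.63396242]
px [281 189]
[ 614.1 -195.2   29.8] [15.8 18.1 19.3] 3699
px [281 197]
[ 614.5 -195.3    8.7] [39.  40.4 41.4] 471
```

View pics/w7.png

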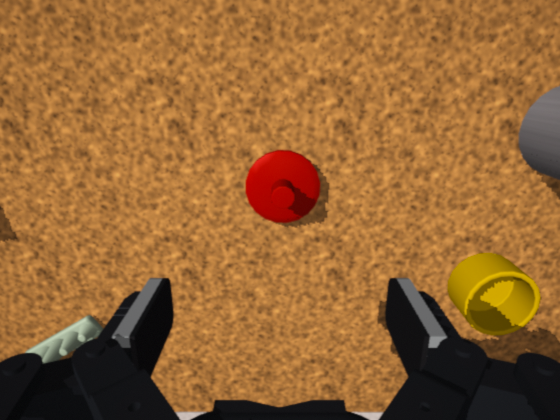

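The red lid is upright at (283,186) with its knob at (283,197). The yellow decoy is away at (494,294).

>>> step_arm(
  plan="0 0 0 0.3 -0.3 -40 0; 0 0 0 0.3 -0.3 -80 0; 0 0 0 0.3 -0.3 -112 0; 0 0 0 0.3 -0.3 -130 0; 0 0 0 0.3 -0.3 -136.5 0; 0 0 0 0.3 -0.3 -136.5 60; 0 0 0 0.3 -0.3 -136.5 120; 0 0 0 0.3 -0.3 -136.5 160",
  force=30,
)

```text
clock: 23.35
eef_pos: [615.4, -195.5, 36.3]
tcp_rot: [3.141, -0.002, -0.0]
contact_force: [-0.0, 0.4, 0.3]
opening: 0.519
grasp_force: 0.0
```

>>> step_arm(
  plan="0 0 0 0 0 0 190; 0 0 0 0 0 0 220; 0 0 0 0 0 0 255; 0 0 0 0 0 0 255; 0 0 0 0 0 0 255; 0 0 0 0 0 0 255; 0 0 0 0 0 0 255; 0 0 0 0 0 0 255",
)

```text
clock: 24.15
eef_pos: [614.9, -195.6, 35.8]
tcp_rot: [3.141, -0.001, -0.001]
contact_force: [-0.5, 1.7, 6.8]
opening: 0.196
grasp_force: 29.3
```

>>> step_arm(
  plan="0 0 0 0 0 10 255; 0 0 0 0 0 40 255; 0 0 0 0 0 85 255; 0 0 0 0 20 125 255; 0 0 0 -5 55 155 255; 0 0 0 -10 95 175 255; 0 0 0 -16 140 180 255; 0 0 0 -16 185 180 255",
)

```text
clock: 24.95
eef_pos: [598.1, -9.2, 217.0]
tcp_rot: [3.142, -0.003, -0.002]
contact_force: [0.4, 0.3, -0.7]
opening: 0.194
grasp_force: 29.5
```

>>> step_arm(
  plan="0 0 0 0 40 0 255; 0 0 0 0 80 0 255; 0 0 0 0 105 0 255; 0 0 0 0 114.4 0 255; 0 0 0 0 114.4 0 255; 0 0 0 0 114.4 0 255; 0 0 0 0 114.4 0 255",
)

```text
clock: 25.65
eef_pos: [598.4, 102.7, 214.8]
tcp_rot: [3.141, 0.0, -0.002]
contact_force: [0.3, -0.4, -0.2]
opening: 0.195
grasp_force: 29.5
```

```bash
python3 - <<'E'
from m import *
f=grab('wrist','w8.png');print(r.sense()['eef_pos'],r.sense()['opening'])
at(f,616,202,134,129,140,90)
p,d,K,T=f;C=cloud(d,K,T);h=cv2.cvtColor(p,cv2.COLOR_RGB2HSV)
m=((h[...,0]<6)|(h[...,0]>174))&(h[...,1]>180)&(d>0)&(C[...,2]>150);t=C[m];print(np.percentile(t[:,2],[2,20,50,80,98]).round(1))
z=np.percentile(t[:,2],50);q=t[(t[:,2]>170)&(t[:,2]<203)];print(fitc(q[:,:2],30),len(q))
E
```

```text
[598.41398649 102.67853206 214.82829167] 0.19692855980530652
px [110 195]
[616.1 201.9  29.9] [130.8 134.2 135.2] 2826
[192.2 195.7 197.5 211.7 220.2]
[598.2 103.1  29.6] 6619
```

View pics/w8.png

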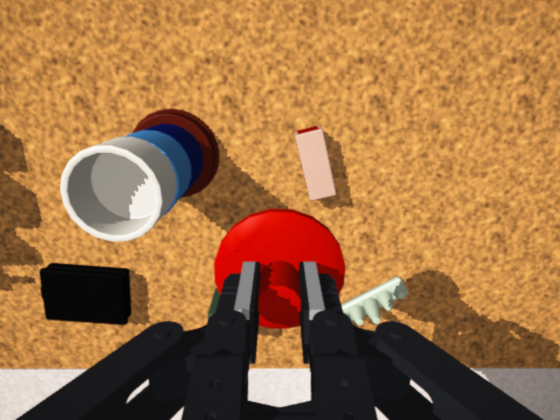

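The lid is held level at (280,267), and the white rim is open at (112,192). Now I place it.

>>> step_arm(
  plan="0 0 0 9 48 0 255; 0 0 0 18 92 0 255; 0 0 0 18 98.9 -5 255; 0 0 0 18 98.9 -20 255; 0 0 0 18 98.9 -33 255; 0 0 0 18 98.9 -40 255; 0 0 0 18 98.9 -42 255; 0 0 0 18 98.9 -42 255",
)

```text
clock: 26.5
eef_pos: [616.2, 201.9, 172.3]
tcp_rot: [3.141, 0.001, -0.002]
contact_force: [-0.1, 0.0, -0.1]
opening: 0.192
grasp_force: 29.6
```

>>> step_arm(
  plan="0 0 0 0 0 -3 255; 0 0 0 0 0 -6 255; 0 0 0 0 0 -9 255; 0 0 0 0 0 -11 255; 0 0 0 0 0 -13 255; 0 0 0 0 0 -14 255; 0 0 0 0 0 -14.5 255; 0 0 0 0 0 -14.5 255",
)

```text
clock: 27.3
eef_pos: [617.0, 203.2, 159.7]
tcp_rot: [-3.141, -0.002, -0.0]
contact_force: [-1.5, -0.5, 9.8]
opening: 0.196
grasp_force: 30.6
```

>>> step_arm(
  plan="0 0 0 0 0 0 170; 0 0 0 0 0 0 120; 0 0 0 0 0 0 60; 0 0 0 0 0 0 0; 0 0 0 0 0 0 0; 0 0 0 0 0 0 0; 0 0 0 0 0 15 0; 0 0 0 0 0 50 0",
)

```text
clock: 28.1
eef_pos: [614.7, 202.3, 206.7]
tcp_rot: [3.14, 0.005, -0.001]
contact_force: [0.0, 0.1, -0.2]
opening: 1.0
grasp_force: 0.0
```

>>> step_arm(
  plan="0 0 0 -40 0 30 0; 0 0 0 -80 -10 60 0; 0 0 0 -90 -40 60 0; 0 0 0 -90 -80 60 0; 0 0 0 -90 -80 60 0; 0 0 0 -90 -80 60 0; 0 0 0 -90 -80 60 0",
)

```text
clock: 28.8
eef_pos: [526.7, 123.4, 268.9]
tcp_rot: [-3.141, -0.001, -0.001]
contact_force: [-0.3, 0.1, -0.4]
opening: 1.001
grasp_force: 0.0
```

```bash
python3 - <<'E'
from m import *
f=grab('wrist','w9.png');print(r.sense()['eef_pos'])
at(f,617,203,148,144,152,80)
at(f,617,203,170,165,175,60,9)
E
```

```text
[526.65748706 123.65043094 268.59992024]
px [152  65]
[615.7 203.1  23.3] [144.1 144.7 150.4] 214
px [140  64]
[615.5 203.1   8.2] [165.1 165.3 165.9] 224
```

View pics/w9.png

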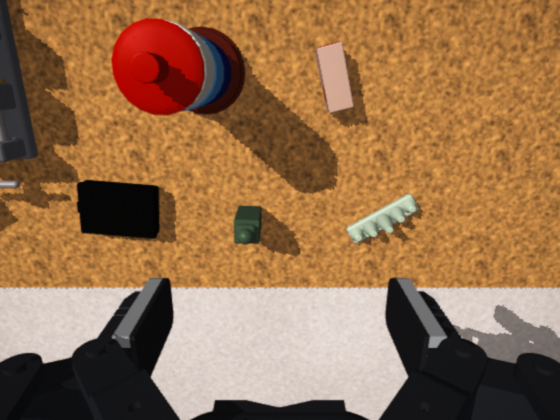

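The full stack stands upright at (160,66). The knob top measures 165.3 mm against 164.7 expected, and the lid is centred to about 1 mm. The pad tin, both seals and the brush rest look undisturbed. I hand it in.

```bash
python3 -c "
from rig import r
print(r.sign_off())"
```

```text
the job is handed in; nothing more can be done
None
```

The pot is back together on its stand (indigo, sky-blue, white, then the red lid), each piece measured home before I handed the job in at about 29 s of the 104 s allowed; the sign-off returned no verdict.

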